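# Mix the glass charge, then draw the sprung sensor arm out over the crucible and hold it

## Task

Take the orange-handled stirring rod out of its wooden stand, stir the glass marbles in the white crucible with it in a couple of wide full circles so that they are moved about, and put the rod back into the hole of its stand. Then take the yellow grip of the telescoping sensor arm and pull it straight out against its spring until the red length mark has just come out of the tube, with its rear edge at the tube's mouth; finish while still holding it there (let go and it springs back). Keep all marbles in the crucible and do not disturb the other things on the table.

Things in the scene. Friction and masses are not known exactly. Their poses are not given: they have to be found in the camera images.
- station: Fixed grey base plate 150 x 430 x 8 mm with the crucible and the sensor-arm stand. Origin on the table under the arm's grip as it stands pushed in; z up; the arm is pulled out level along the station's own -y. In this frame: crucible axis at x 0, y -150 mm; tube and post at y +42 to +221 mm, nothing there higher than 147 mm.
- crucible_floor (a point): Centre of the inner floor of the white ceramic crucible, 14 mm above the table; axes as the station's. The crucible is fixed; open mouth at 70 mm above the table; outer radius 58 mm at the rim, 48 mm at the foot; wall 6 mm, inner radius about 50 mm near the floor and 52 mm at the rim.
- rod_handle (a point): Stirring rod, loose, about 110 g, standing upright in its stand: point at the middle of the grip length of the orange handle, on the rod's axis, 155 mm above the rod's lower tip. Handle: upright cylinder, diameter 22 mm, from 125 to 190 mm above the tip. Below it a steel shaft of diameter 12 mm ending in a flat round foot of diameter 18 mm, 12 mm tall. z runs up the rod.
- rod_tip (a point): Underside of the stirring rod's foot, on its axis (155 mm below rod_handle).
- rod_stand_hole0 (a point): Centre of the mouth of the hole in the fixed wooden rod stand (block 70 x 70 x 60 mm), at the block's top, 60 mm above the table. Round hole, diameter 24 mm, 50 mm deep, its mouth chamfered by 3 mm; the rod stands loosely in it, its 18 mm foot on the bottom, 10 mm above the table.
- slide (a joint): Extension of the telescoping sensor arm in m: 0 = pushed in by its spring (the start), grows as it is pulled out, end stop 0.135. The red mark is just out, its rear edge at the tube's mouth, at 0.100; the blue sensor head is then over the middle of the crucible. The spring pulls back with about 4 N at 0 and 10 N at 0.100, plus light friction, and returns the arm when it is let go.
- slide_grip (a point): Middle of the yellow grip of the sensor arm, on the arm's axis, 130 mm above the table; moves with the arm; axes as the station's. Level round bar along the station's y, diameter 18 mm, free for 28 mm towards the tube (then a black collar, diameter 28 mm) and 32 mm towards the blue sensor head.
- tube_mouth (a point): Centre of the mouth of the fixed outer tube (black ring, diameter 29 mm) out of which the steel inner rod comes, 130 mm above the table.
- marble0_center (a point): Centre of a loose amber glass marble, diameter 20 mm, 10.5 g; starts on the crucible's floor in a ring of six about 27 mm from the crucible's axis, the middle being free.
- marble1_center (a point): Centre of a loose amber glass marble, diameter 20 mm, 10.5 g; starts on the crucible's floor in a ring of six about 27 mm from the crucible's axis, the middle being free.
- marble2_center (a point): Centre of a loose amber glass marble, diameter 20 mm, 10.5 g; starts on the crucible's floor in a ring of six about 27 mm from the crucible's axis, the middle being free.
- marble3_center (a point): Centre of a loose green glass marble, diameter 20 mm, 10.5 g; starts on the crucible's floor in a ring of six about 27 mm from the crucible's axis, the middle being free.
- marble4_center (a point): Centre of a loose green glass marble, diameter 20 mm, 10.5 g; starts on the crucible's floor in a ring of six about 27 mm from the crucible's axis, the middle being free.
- marble5_center (a point): Centre of a loose green glass marble, diameter 20 mm, 10.5 g; starts on the crucible's floor in a ring of six about 27 mm from the crucible's axis, the middle being free.
- jar: Bystander: amber jar with white cap, diameter 64 mm, 90 mm tall; origin at the centre of its underside. It and the rod stand change places.
- spare_cup: Bystander: small white ceramic cup, diameter 70 mm, 60 mm tall; origin at the centre of its underside.
- bottle: Bystander: white plastic bottle with blue cap, diameter 70 mm, 160 mm tall; origin at the centre of its underside.
- spatula: Bystander: spatula lying on the table near the robot, about 280 mm long; origin under its middle, x along it.
- sensor_head (a point): Axis of the blue sensor head at the arm's outer end, at the height of the arm's axis: upright cylinder, diameter 36 mm, from 27 mm below to 28 mm above this point; 50 mm from slide_grip along the pull.
- length_mark (a point): Rear edge (towards the tube), on the axis, of the red length mark, a band 10 mm wide on the 12 mm steel inner rod; 142 mm behind slide_grip, hidden in the tube at the start.
Mind the look-alikes: they are no part of the job. There is more than one size of the part that bears rod_handle; the job needs the middle-sized.

How it is judged:
By the outcome, as a careful person would: the job done as asked, in the order asked, and still so for the second after the job is handed in, while the arm keeps its last pose, push and grip.
It also fails if it takes over 72 s, if anything falls off the work surface, if the arm or the gripper's body presses on something with over 40 N, if the wrist force passes 120 N, or if a joint passes its speed limit or range.

## Robot

A 6-joint arm with a two-finger parallel gripper is mounted at the origin on the work surface. World frame = base frame: x ahead of the robot, y to its left, z up, the work surface at z = 0. Lengths are in m, angles in rad, forces in N, time in s.
With the tool pointing down it reaches from about 0.275 to 0.975 m from the base axis. Payload 8.4 kg.
Tool frame: the origin (TCP) lies between the finger pads; the fingertips stand 19 mm ahead of it and the grasp point (between the pads) is the TCP (arm.tips_ahead is the distance from the TCP to the fingertips, in m); z points along the fingers, y is the line along which they close (so a half turn about z gives the same grasp; the last joint's range is limited). The gripper opens to 92 mm and grips with 3 to 60 N. Pads are 20 mm wide; open, the fingers measure 128 mm over their backs; the gripper's body (75 mm by 189 mm) begins 69 mm behind the grasp point.
Start: joints at [-1.121, 0.353, 1.633, -0, 1.155, -0.002], TCP at [0.273, -0.562, 0.234] pointing down, gripper open.
Joint ranges: [-2.63, 2.63], [-0.92, 2.1], [0.06, 2.66], [-1.3, 4.44], [0, 2.69], [-3.02, 3.02]. Speed limits (rad/s): [2.22, 2.22, 2.79, 3.14, 3.14, 3.14].

## Interface

Orientations are given as a 3x3 rotation matrix whose columns are the frame's x, y, z axes.
In Python, from bench import arm, cams, nets gives the robot as it stands.
- The arm moves only by the shell command python3 -m jog 'ROWS' [FORCE]. ROWS is JSON, a list of rows, each a list of 3 entries, a list of its own where there are three numbers: the opening in per cent of the stroke, from 0 (shut) to 100 (fully open), then the shift along the tool's x, y, z in mm, then the turn about the tool's z in degrees. A call has exactly 10 rows; each row is the pose to reach, as a shift and turn from the pose commanded when the call began, along the tool's axes at that moment; what a row does not reach only later rows make up. A row lasts 1/8 s, in which the tool goes at most 62.5 mm and 10.7 degrees, less where a joint would pass 70% of its speed; a pose out of reach is approached as far as the arm can. A call with a gripper value outside its range is refused whole. The fingers move at their own pace and stop on an object; FORCE is the grip in N (left out, the last holds). Time passes only in rows, so rows that repeat a pose let the fingers close, or fill a call up. It gives the time, the measured TCP pose, the force, the opening and the grip force at its end, in the units of the state.
- arm.get_state(): the state, without advancing time (a new reading comes with each control period).
- cams.grab_frame(name): name is "side" or "top" or "wrist"; returns a dict with "img" (420x560x3 uint8, blue, green, red), "mtx" (3x3 intrinsics, pixels), "R" (3x3) and "t" (3): a world point X has camera coordinates R X + t. Camera axes: x right, y down, z forward; pixel columns grow to the right and rows downward; lengths in m; the calibration is good to about 2 mm. A picture is of the moment at which its call begins. There is no depth.
- arm.finish_job(): hands the job in; it is judged then, once.
Trained networks look in a picture, given as the dict that the camera call returned (one of the last four; its "shot" number tells which), for a name from the list of things; names that differ only in an ending like _2 or _b are one class to them, and where a whole thing is asked for, a point or a joint stands for the part that bears it (a point fixed in the world has none). Each returns a list of dicts, best first, with "p" (0 to 1); they miss things now and then, are a little off and sometimes report something else, mostly with a low value. They report only what shows in the picture. A call takes as long as a camera call. They do not tell look-alikes from the thing itself.
- nets.silhouettes(picture, thing): "mask" (420x560 bool, what is visible of it).
- nets.spot_point(picture, thing): "xyz" ([x, y, z] in m, in world coordinates, good to about 4 mm: a listed point, or the origin of a listed thing).
The state is a dict: "time": time; "joint_pos": joint angles; "qd": joint speeds; "joint_torque": joint torques, N m; "position": TCP position; "tool_rot": TCP orientation; "contact_force": force on the tool from outside, world axes, zero at the start; "torque": the same for the moment, N m; "grip_width": opening from 0.0 (shut) to 1.0 (fully open); "gripper_force": force on a finger pad.
Only numpy, scipy, OpenCV 4.12 (cv2) and the standard library are available. Lean on these libraries where they do the work, as an engineer would, in place of code of your own. Each camera call takes 0.05 s, during which the arm holds its last target. There are 200 camera calls.

## Working session

There is one attempt and no reset: what is moved stays moved. The work goes in short steps, Python scripts to look and compute and a shell command to move; the robot and the scene stay as the last step left them, time stands still between calls to the robot, and variables do not carry over. Pictures are saved under pics/ and viewed, at most 10 in all, crops included, and the job is handed in when it is done.

```bash
mkdir -p pics; cat > h.py <<'E'
import numpy as np, cv2
from bench import arm,cams,nets
def look(things,names=("top","side"),tag="a"):
    for n in names:
        f=cams.grab_frame(n); cv2.imwrite(f"pics/{n}_{tag}.png",f["img"])
        for t in things:
            for d in nets.spot_point(f,t)[:4]:
                X=np.array(d["xyz"]); c=f["R"]@X+f["t"]; u=f["mtx"]@c; u=u/u[2]
                print(n,t,round(d["p"],2),np.round(X,3),u[:2].astype(int))
E
python3 - <<'E'
from h import *
look(["rod_handle","rod_tip","rod_stand_hole0","slide_grip","crucible_floor","tube_mouth","sensor_head","station","jar","spare_cup","bottle","spatula"])
s=arm.get_state();print(s["time"],s["position"],s["tool_rot"])
a=[cv2.imread(f"pics/{n}_a.png") for n in("top","side")]
cv2.imwrite("pics/both.png",cv2.resize(np.vstack(a),(800,1200))[:, :])
E
```

```text
top rod_handle 0.72 [0.599 0.003 0.025] [285 203]
top rod_handle 0.7 [ 0.395 -0.422  0.119] [463 271]
top rod_handle 0.64 [ 0.444 -0.328  0.16 ] [428 249]
top rod_tip 0.69 [ 0.394 -0.425  0.002] [445 275]
top rod_tip 0.65 [ 0.439 -0.33   0.011] [410 259]
top rod_tip 0.57 [ 0.489 -0.417  0.002] [438 240]
top rod_stand_hole0 0.85 [ 0.436 -0.329  0.06 ] [415 258]
top slide_grip 0.74 [0.577 0.135 0.127] [233 202]
top crucible_floor 0.92 [ 0.598 -0.022  0.014] [294 204]
top crucible_floor 0.64 [0.624 0.004 0.024] [285 194]
top tube_mouth 0.81 [0.564 0.17  0.127] [219 208]
top sensor_head 0.9 [0.582 0.08  0.129] [255 200]
top sensor_head 0.27 [ 0.776 -0.115 -0.   ] [324 145]
top station 0.68 [ 0.44  -0.327  0.011] [409 258]
top station 0.63 [ 0.576  0.131 -0.001] [240 214]
top spare_cup 0.79 [ 0.775 -0.109 -0.003] [322 146]
top spare_cup 0.27 [0.459 0.432 0.001] [130 258]
top bottle 0.61 [ 0.457  0.432 -0.   ] [130 259]
top spatula 0.61 [ 0.312 -0.286  0.001] [396 307]
top spatula 0.6 [ 0.575 -0.008  0.028] [290 211]
side rod_handle 0.59 [ 0.496 -0.423  0.217] [245 295]
side rod_handle 0.5
[... 401 characters left out ...]
 231]
side crucible_floor 0.39 [0.597 0.01  0.025] [299 222]
side tube_mouth 0.89 [0.562 0.168 0.13 ] [292 165]
side sensor_head 0.63 [0.579 0.079 0.131] [295 183]
side station 0.7 [0.571 0.13  0.001] [293 202]
side jar 0.6 [ 0.59  -0.346 -0.001] [289 323]
side jar 0.23 [ 0.574 -0.007  0.025] [292 226]
side spare_cup 0.88 [ 0.777 -0.113 -0.   ] [357 260]
side bottle 0.61 [0.462 0.427 0.001] [270 149]
side bottle 0.59 [ 0.778 -0.111 -0.003] [357 261]
side spatula 0.64 [ 0.315 -0.285  0.001] [193 298]
1.3 [ 0.27286702 -0.56229588  0.23357705] [[ 8.99674359e-01  4.36561620e-01  9.26136713e-06]
 [ 4.36561620e-01 -8.99674359e-01  1.52968236e-05]
 [ 1.50102206e-05 -9.71900248e-06 -1.00000000e+00]]
```

View pics/top_a.png

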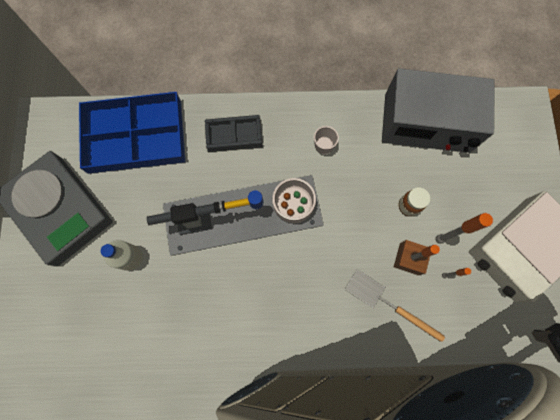

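View pics/side_a.png

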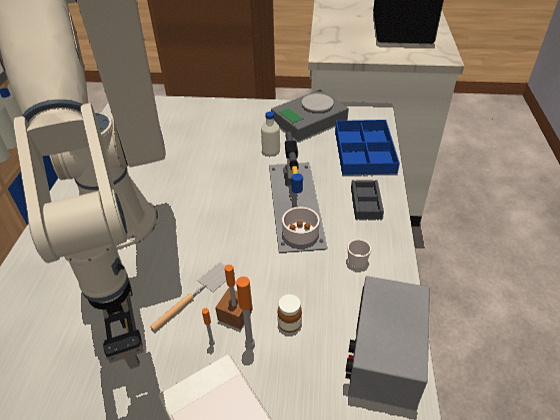

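Top view: three orange-handled rods. In the wooden stand at (433,250), a bigger one at (485,222), a small one at (465,271). In the side view they are at (230,275), (244,293) and (207,316). The station runs from the tube at (190,212) to the crucible at (294,200), and the jar is at (415,200).

By the description I choose the middle-sized one, the one standing in the wooden block. I'll check that with one crop.

```bash
python3 - <<'E'
import cv2
i=cv2.imread("pics/side_a.png");cv2.imwrite("pics/crop1.png",cv2.resize(i[240:370,80:310],None,fx=3.4,fy=3.4,interpolation=cv2.INTER_CUBIC))
E
```

```text
(no output)
```

View pics/crop1.png

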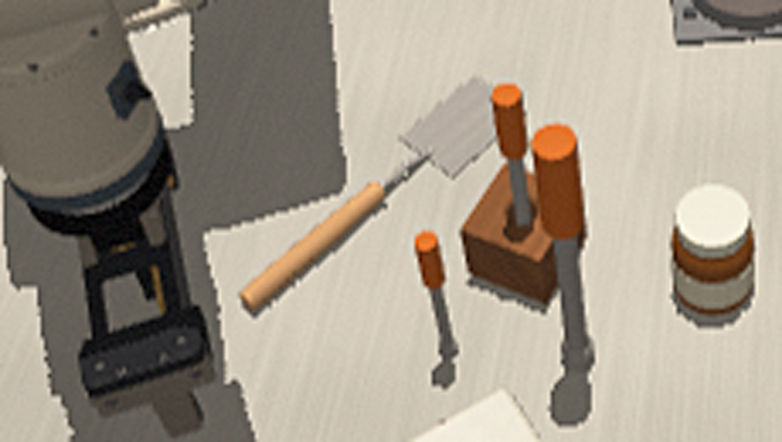

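The crop shows the medium rod in the wooden block with its handle at crop (508,120). The small one at (428,260) and the big one at (557,185) stand free. The choice is confirmed, so I move above it.

```bash
python3 -m jog '[[100,[0,0,-60],0],[100,[30,-10,-90],-8],[100,[70,-35,-90],-18],[100,[115,-60,-90],-28],[100,[160,-85,-90],-38],[100,[205,-110,-90],-48],[100,[240,-130,-90],-58],[100,[252,-137,-90],-68],[100,[252,-137,-90],-73],[100,[252,-137,-90],-73]]' 40
python3 - <<'E'
from h import *
look(["rod_handle","rod_stand_hole0"],("wrist","top","side"),"b")
E
```

```text
time: 2.55
position: [0.4399, -0.3288, 0.3236]
tool_rot: [[-0.154, 0.988, 0.0], [0.988, 0.154, -0.0], [-0.0, 0.0, -1.0]]
contact_force: [0.4, 0.1, 0.2]
grip_width: 1.003
gripper_force: 0.0
wrist rod_handle 0.85 [ 0.392 -0.425  0.119] [232 256]
wrist rod_handle 0.83 [ 0.442 -0.324  0.16 ] [280 197]
wrist rod_handle 0.7 [ 0.493 -0.418  0.216] [315 305]
wrist rod_stand_hole0 0.64 [ 0.439 -0.331  0.058] [277 184]
top rod_handle 0.64 [ 0.394 -0.418  0.119] [461 271]
top rod_handle 0.59 [ 0.442 -0.33   0.163] [429 250]
top rod_handle 0.5 [ 0.49  -0.425  0.216] [478 225]
top rod_stand_hole0 0.68 [ 0.438 -0.33   0.062] [416 257]
side rod_handle 0.85 [ 0.493 -0.422  0.217] [244 295]
side rod_handle 0.58 [ 0.394 -0.421  0.12 ] [206 316]
side rod_handle 0.48 [ 0.44  -0.329  0.167] [229 275]
side rod_handle 0.23 [ 0.59  -0.345 -0.005] [289 324]
```

View pics/wrist_b.png

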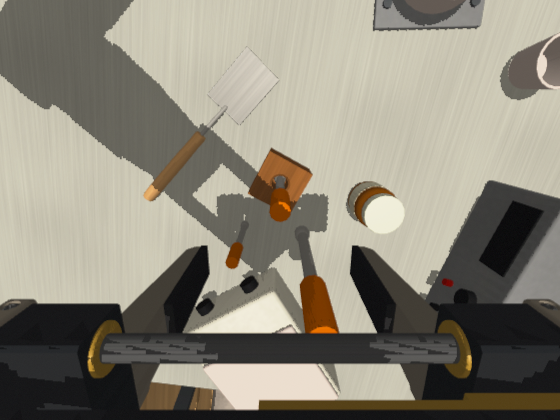

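The wrist view shows the stand rod at (280,200), between the fingers in y. The big rod at (318,300) is about 100 mm behind. Descend and grip.

```bash
python3 -m jog '[[100,[1,2,40],0],[100,[1,2,80],0],[100,[1,2,115],0],[100,[1,2,140],0],[100,[1,2,152],0],[100,[1,2,152],0],[0,[1,2,152],0],[0,[1,2,152],0],[0,[1,2,152],0],[0,[1,2,152],0]]' 40
python3 -m jog '[[0,[0,0,0],0],[0,[0,0,0],0],[0,[0,0,-4],0],[0,[0,0,-15],0],[0,[0,0,-30],0],[0,[0,0,-50],0],[0,[0,0,-75],0],[0,[0,0,-100],0],[0,[0,0,-120],0],[0,[0,0,-120],0]]' 40
python3 - <<'E'
from h import *
look(["rod_handle","rod_tip"],("side","top"),"c")
look(["crucible_floor"],("side","top"),"c2")
E
```

```text
time: 4.25
position: [0.4417, -0.3278, 0.1719]
tool_rot: [[-0.154, 0.988, 0.0], [0.988, 0.154, -0.0], [-0.0, 0.0, -1.0]]
contact_force: [-0.8, -0.3, 0.0]
grip_width: 0.59
gripper_force: 0.0
time: 5.5
position: [0.4424, -0.3283, 0.294]
tool_rot: [[-0.154, 0.988, 0.003], [0.988, 0.155, -0.002], [-0.003, 0.003, -1.0]]
contact_force: [-0.1, 0.4, -1.3]
grip_width: 0.234
gripper_force: 40.0
side rod_handle 0.71 [ 0.444 -0.332  0.286] [226 244]
side rod_handle 0.55 [ 0.494 -0.42   0.218] [244 294]
side rod_handle 0.5 [ 0.396 -0.419  0.121] [207 315]
side rod_tip 0.91 [ 0.438 -0.326  0.125] [230 285]
side rod_tip 0.59 [ 0.493 -0.416 -0.001] [249 344]
side rod_tip 0.59 [ 0.393 -0.423 -0.003] [211 344]
top rod_handle 0.69 [0.585 0.078 0.13 ] [256 199]
top rod_handle 0.54 [ 0.442 -0.329  0.277] [448 243]
top rod_handle 0.47 [ 0.398 -0.421  0.119] [462 270]
top rod_tip 0.62 [ 0.39  -0.423 -0.   ] [444 276]
top rod_tip 0.53 [ 0.436 -0.33   0.126] [424 255]
top rod_tip 0.41 [ 0.491 -0.416 -0.002] [437 240]
side crucible_floor 0.95 [ 0.598 -0.019  0.01 ] [299 232]
top crucible_floor 0.96 [ 0.597 -0.02   0.015] [294 204]
```

```bash
python3 -m jog '[[0,[15,11,0],0],[0,[50,36,0],0],[0,[90,65,0],0],[0,[130,93,0],0],[0,[170,122,0],0],[0,[210,151,0],0],[0,[245,176,0],0],[0,[270,194,0],0],[0,[280,201,0],0],[0,[280,201,0],0]]' 40
python3 - <<'E'
from h import *
for t in range(1):
    look(["rod_tip","crucible_floor","rod_handle"]+["marble0_center"],("side","top"),"d")
s=arm.get_state();print(s["position"])
a=cv2.imread("pics/side_d.png")[120:260,230:370];b=cv2.imread("pics/top_d.png")[140:280,220:360]
cv2.imwrite("pics/crop2.png",cv2.resize(np.hstack([a,b]),(800,400),interpolation=cv2.INTER_CUBIC))
E
```

```text
time: 7.25
position: [0.5968, -0.0193, 0.2914]
tool_rot: [[-0.156, 0.988, -0.0], [0.988, 0.156, -0.0], [-0.0, -0.0, -1.0]]
contact_force: [-0.9, 0.3, -1.6]
grip_width: 0.231
gripper_force: 40.0
side rod_tip 0.85 [ 0.494 -0.415 -0.005] [250 345]
side rod_tip 0.56 [ 0.393 -0.421 -0.003] [211 343]
side rod_tip 0.55 [ 0.592 -0.019  0.123] [297 206]
side crucible_floor 0.74 [ 0.599 -0.021  0.01 ] [299 233]
side rod_handle 0.67 [ 0.494 -0.42   0.217] [244 294]
side rod_handle 0.66 [ 0.396 -0.421  0.122] [207 316]
side rod_handle 0.58 [ 0.601 -0.02   0.283] [301 164]
side marble0_center 0.5 [ 0.618 -0.001  0.024] [306 226]
top rod_tip 0.74 [ 0.393 -0.421  0.002] [444 275]
top rod_tip 0.71 [ 0.491 -0.417 -0.   ] [438 239]
top crucible_floor 0.55 [0.575 0.131 0.003] [240 214]
top crucible_floor 0.34 [0.566 0.172 0.128] [218 207]
top rod_handle 0.7 [ 0.492 -0.424  0.216] [477 224]
top rod_handle 0.58 [ 0.395 -0.418  0.12 ] [461 271]
[ 0.59682811 -0.02041857  0.29164559]
```

View pics/crop2.png

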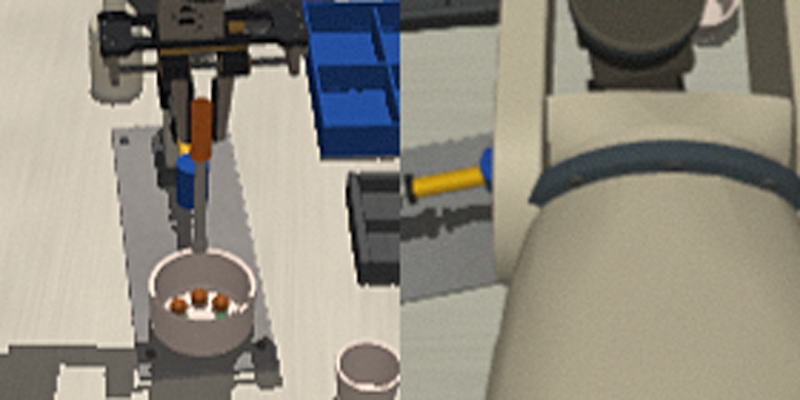

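Left crop (side): rod hanging over the crucible, foot at about (200,250), and marbles inside at (180–240,300). In the top view the arm hides it. I'll check the rod's tilt by silhouette.

```bash
python3 - <<'E'
from h import *
from scipy.optimize import least_squares
P=arm.get_state()["position"]; print(P)
def proj(f,X):
    u=f["mtx"]@(f["R"]@X+f["t"]); return u[:2]/u[2]
for n in("side","wrist"):
    f=cams.grab_frame(n); cv2.imwrite(f"pics/{n}_e.png",f["img"])
    for d in nets.silhouettes(f,"rod_handle")[:4]:
        ys,xs=np.nonzero(d["mask"]); print(n,d["p"],len(xs),xs.mean().round(),ys.mean().round(),ys.min(),ys.max())
        u=proj(f,P)
        if abs(xs.mean()-u[0])<40:
            for y in range(ys.min(),ys.max()+1,6): print(y,xs[ys==y].mean().round(1),len(xs[ys==y]))
    for z in(.05,0,-.05,-.1,-.13,-.15,-.162): print(n,z,proj(f,P+[0,0,z]).round(1))
    print("mm/px x",proj(f,P+[.01,0,-.162])-proj(f,P+[0,0,-.162]),proj(f,P+[0,0.01,-.162])-proj(f,P+[0,0,-.162]))
    for d in nets.spot_point(f,"rod_tip")[:3]: print(n,d)
    for t in("crucible_floor",):
        for d in nets.spot_point(f,t)[:1]: print(n,d)
E
```

```text
[ 0.59682811 -0.02041857  0.29164559]
side 0.66 191 208.0 325.0 309 344
side 0.65 696 245.0 308.0 277 349
side 0.59 192 300.0 180.0 156 208
156 300.0 3
162 299.5 4
168 300.0 5
174 300.0 5
180 299.5 2
186 299.5 2
192 299.5 2
198 299.0 3
204 299.0 5
side 0.05 [300.1 147.7]
side 0 [299.9 162.5]
side -0.05 [299.7 176.5]
side -0.1 [299.5 189.8]
side -0.13 [299.4 197.5]
side -0.15 [299.4 202.5]
side -0.162 [299.3 205.4]
mm/px x [3.34890599 0.15592132] [ 0.19184129 -2.26834642]
side {'xyz': [0.4937, -0.417, -0.0024], 'p': 0.93}
side {'xyz': [0.5932, -0.0198, 0.1276], 'p': 0.79}
side {'xyz': [0.3913, -0.4201, -0.0012], 'p': 0.7}
side {'xyz': [0.599, -0.0158, 0.0122], 'p': 0.57}
wrist 0.58 3316 280.0 266.0 194 314
194 279.5 4
200 279.5 16
206 279.0 17
212 279.0 13
218 279.0 13
224 279.5 14
230 279.5 14
236 280.0 19
242 279.5 28
248 279.5 32
254 279.0 33
260 279.5 34
266 279.5 36
272 279.5 36
278 279.5 38
284 280.0 39
290 280.0 41
296 279.5 42
302 279.5 40
308 279.5 34
314 278.5 10
wrist 0.05 [275.5 335.3]
wrist 0 [276.5 275.2]
wrist -0.05 [277.1 241.5]
wrist -0.1 [277.5 220. ]
wrist -0.13 [277.6 210.5]
wrist -0.15 [277.7 205.1]
wrist -0.162 [277.8 202.2]
mm/px x [8.85478308 1.33648659] [ 1.38570237 -8.64036492]
wrist {'xyz': [0.6011, -0.0241, 0.1225], 'p': 0.83}
wrist {'xyz': [0.5816, -0.0406, 0.0222], 'p': 0.68}
wrist {'xyz': [0.3138, -0.2784, -0.0021], 'p': 0.67}
wrist {'xyz': [0.6028, -0.0178, 0.0126], 'p': 0.63}
```

View pics/wrist_e.png

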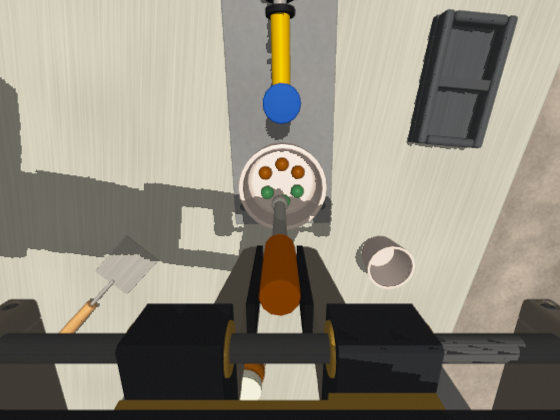

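The rod hangs straight, foot at (280,200). The wrist view shows the crucible rim centred near (283,187), the marble ring, and the sensor head at (282,103). I'll compute the crucible centre from the rim.

```bash
python3 - <<'E'
from h import *
f=cams.grab_frame("wrist"); P=arm.get_state()["position"]
def ray(u,z):
    d=f["R"].T@np.linalg.inv(f["mtx"])@np.array([*u,1]); o=-f["R"].T@f["t"]; return o+d*(z-o[2])/d[2]
m=nets.silhouettes(f,"crucible_floor")
for d in m[:2]:
    ys,xs=np.nonzero(d["mask"]); print(d["p"],len(xs),xs.min(),xs.max(),ys.min(),ys.max())
    c=cv2.findContours(d["mask"].astype(np.uint8),0,2)[0]; c=max(c,key=len)
    print(cv2.minEnclosingCircle(c), ray(cv2.minEnclosingCircle(c)[0],.07))
print("eye",ray((283,187),.07),"P",P)
h=cv2.cvtColor(f["img"],cv2.COLOR_BGR2HSV)
mk=((h[...,1]>120)&(h[...,2]>40)).astype(np.uint8); mk[:148]=0;mk[204:]=0;mk[:,:245]=0;mk[:,322:]=0
n,_,st,ce=cv2.connectedComponentsWithStats(mk)
for i in range(1,n):
    if st[i,4]>25: print(st[i,4],ray(ce[i],.024).round(4))
E
```

```text
0.77 22500 221 337 0 228
((279.0, 108.39865112304688), 122.94019317626953) [0.58254787 0.07975355 0.07      ]
eye [ 0.60264234 -0.01497538  0.07      ] P [ 0.59693223 -0.0199834   0.291593  ]
132 [0.5972 0.0082 0.024 ]
127 [ 0.5755 -0.0077  0.024 ]
132 [6.218e-01 5.000e-04 2.400e-02]
93 [ 0.5824 -0.0361  0.024 ]
93 [ 0.6254 -0.0274  0.024 ]
```

```bash
python3 -m jog '[[0,[1,2,10],0],[0,[1,2,30],0],[0,[1,2,50],0],[0,[1,2,68],0],[0,[1,2,82],0],[0,[1,2,94],0],[0,[1,2,102],0],[0,[1,2,108],0],[0,[1,2,111],0],[0,[1,2,111],0]]' 40
python3 -m jog '[[0,[8,3,0],0],[0,[10,10,0],0],[0,[7,17,0],0],[0,[0,22,0],0],[0,[-10,24,0],0],[0,[-20,20,0],0],[0,[-26,11,0],0],[0,[-28,0,0],0],[0,[-26,-11,0],0],[0,[-20,-20,0],0]]' 40
```

```text
time: 9.5
position: [0.5991, -0.0188, 0.181]
tool_rot: [[-0.154, 0.988, 0.001], [0.988, 0.154, -0.0], [-0.0, 0.001, -1.0]]
contact_force: [-0.3, 1.0, -0.9]
grip_width: 0.232
gripper_force: 40.0
time: 10.75
position: [0.5814, -0.0417, 0.1808]
tool_rot: [[-0.154, 0.988, 0.001], [0.988, 0.154, -0.0], [-0.0, 0.001, -1.0]]
contact_force: [2.3, 0.0, 3.9]
grip_width: 0.232
gripper_force: 40.0
```

```bash
python3 -m jog '[[0,[9,-6,0],0],[0,[20,-8,0],0],[0,[31,-6,0],0],[0,[40,0,0],0],[0,[46,9,0],0],[0,[48,20,0],0],[0,[46,31,0],0],[0,[40,40,0],0],[0,[31,46,0],0],[0,[20,48,0],0]]' 40
python3 -m jog '[[0,[-11,-2,0],0],[0,[-20,-8,0],0],[0,[-26,-17,0],0],[0,[-28,-28,0],0],[0,[-26,-39,0],0],[0,[-20,-48,0],0],[0,[-11,-54,0],0],[0,[0,-56,0],0],[0,[11,-54,0],0],[0,[20,-48,0],0]]' 40
python3 -m jog '[[0,[6,9,0],0],[0,[8,20,0],0],[0,[6,31,0],0],[0,[0,40,0],0],[0,[-9,46,0],0],[0,[-20,48,0],0],[0,[-31,46,0],0],[0,[-38,35,0],0],[0,[-32,25,0],0],[0,[-20,20,0],0]]' 40
python3 -m jog '[[0,[0,0,-2],0],[0,[0,0,-8],0],[0,[0,0,-18],0],[0,[0,0,-30],0],[0,[0,0,-45],0],[0,[0,0,-65],0],[0,[0,0,-85],0],[0,[0,0,-105],0],[0,[0,0,-111],0],[0,[0,0,-111],0]]' 40
python3 - <<'E'
from h import *
def proj(f,X):
    u=f["mtx"]@(f["R"]@X+f["t"]); return u[:2]/u[2]
P=arm.get_state()["position"]; print(P)
f=cams.grab_frame("wrist"); cv2.imwrite("pics/wrist_g.png",f["img"])
for d in nets.silhouettes(f,"rod_handle")[:3]:
    ys,xs=np.nonzero(d["mask"]); u=proj(f,P)
    if abs(xs.mean()-u[0])<40: print([(y,xs[ys==y].mean().round(1),(ys==y).sum()) for y in range(ys.min(),ys.max(),8)])
look(["rod_tip"],("side",),"g")
g=cv2.imread("pics/side_g.png")[120:260,230:370];w=f["img"][100:310,175:385]
cv2.imwrite("pics/crop3.png",np.hstack([cv2.resize(x,(400,400),interpolation=cv2.INTER_CUBIC) for x in(g,w)]))
E
```

```text
time: 12.0
position: [0.6233, -0.0138, 0.1799]
tool_rot: [[-0.155, 0.988, -0.008], [0.988, 0.155, 0.001], [0.002, -0.008, -1.0]]
contact_force: [-6.2, 0.7, 7.4]
grip_width: 0.235
gripper_force: 40.0
time: 13.25
position: [0.5772, -0.0013, 0.1815]
tool_rot: [[-0.155, 0.988, 0.003], [0.988, 0.155, -0.0], [-0.001, 0.003, -1.0]]
contact_force: [2.3, -1.3, -0.9]
grip_width: 0.231
gripper_force: 40.0
time: 14.5
position: [0.5978, -0.0187, 0.1807]
tool_rot: [[-0.154, 0.988, 0.0], [0.988, 0.154, -0.0], [-0.0, 0.0, -1.0]]
contact_force: [0.1, 0.1, -1.2]
grip_width: 0.233
gripper_force: 40.0
time: 15.75
position: [0.5989, -0.0188, 0.292]
tool_rot: [[-0.154, 0.988, 0.001], [0.988, 0.154, -0.0], [-0.0, 0.001, -1.0]]
contact_force: [-0.3, -0.3, -0.7]
grip_width: 0.23
gripper_force: 40.0
[ 0.59885554 -0.018793    0.29200001]
[(198, np.float64(279.5), np.int64(4)), (206, np.float64(279.5), np.int64(16)), (214, np.float64(279.5), np.int64(12)), (222, np.float64(279.0), np.int64(13)), (230, np.float64(279.5), np.int64(14)), (238, np.float64(279.5), np.int64(16)), (246, np.float64(279.5), np.int64(30)
[... 940 characters left out ...]
(279.0), np.int64(105)), (128, np.float64(279.5), np.int64(104)), (136, np.float64(280.0), np.int64(103)), (144, np.float64(279.5), np.int64(102)), (152, np.float64(280.8), np.int64(91)), (160, np.float64(278.2), np.int64(81)), (168, np.float64(283.9), np.int64(88)), (176, np.float64(280.6), np.int64(88)), (184, np.float64(276.2), np.int64(87)), (192, np.float64(280.5), np.int64(98)), (200, np.float64(283.3), np.int64(77)), (208, np.float64(284.3), np.int64(65)), (216, np.float64(281.8), np.int64(85)), (224, np.float64(267.4), np.int64(58))]
side rod_tip 0.77 [ 0.392 -0.421 -0.003] [210 344]
side rod_tip 0.68 [ 0.596 -0.019  0.124] [298 206]
side rod_tip 0.55 [ 0.492 -0.417 -0.001] [249 344]
```

View pics/crop3.png

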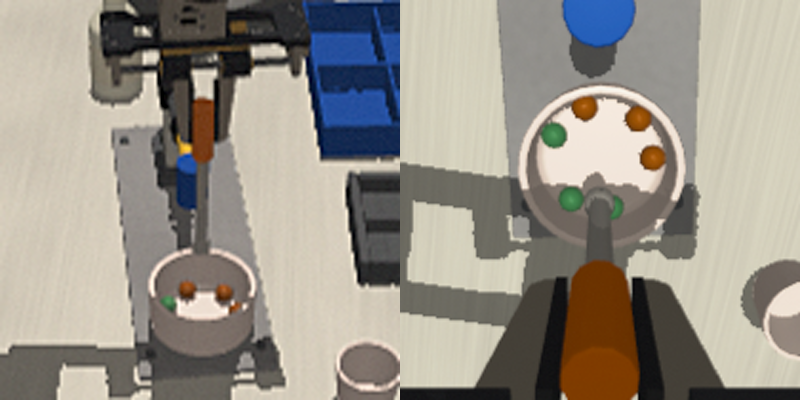

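The marbles have been redistributed and all six are in the crucible: amber at (585,108), (637,118) and (652,157), green at (553,135), (570,198) and (613,208) in the right crop. Back to above the stand.

```bash
python3 -m jog '[[0,[-15,-11,0],0],[0,[-50,-36,0],0],[0,[-90,-65,0],0],[0,[-130,-94,0],0],[0,[-170,-123,0],0],[0,[-210,-152,0],0],[0,[-245,-178,0],0],[0,[-270,-196,0],0],[0,[-282,-205,0],0],[0,[-282,-205,0],0]]' 40
python3 -m jog '[[0,[0,0,5],0],[0,[0,0,12],0],[0,[0,0,20],0],[0,[0,0,28],0],[0,[0,0,35],0],[0,[0,0,42],0],[0,[0,0,48],0],[0,[0,0,48],0],[0,[0,0,48],0],[0,[0,0,48],0]]' 40
python3 - <<'E'
from h import *
f=cams.grab_frame("wrist")
def proj(X):
    u=f["mtx"]@(f["R"]@X+f["t"]); return (u[:2]/u[2]).round(1)
P=arm.get_state()["position"]; print(P)
for z in(-.15,-.162):print(proj(P+[0,0,z]))
print("hole at .06:",proj(np.array([.440,-.3293,.06])),"dx",proj(np.array([.450,-.3293,.06])),"edge+x tool",proj(np.array([.440-.154*.012,-.3293+.988*.012,.06])))
for d in nets.spot_point(f,"rod_stand_hole0")[:2]+nets.spot_point(f,"rod_tip")[:3]: print(d)
print([proj(P+[0,0,-.162]+np.array([np.cos(a),np.sin(a),0])*.009) for a in (0,1.57,3.14,4.71)])
cv2.imwrite("pics/crop4.png",cv2.resize(f["img"][140:260,210:350],(700,600),interpolation=cv2.INTER_CUBIC))
E
```

```text
time: 17.2
position: [0.4391, -0.3295, 0.2914]
tool_rot: [[-0.153, 0.988, -0.0], [0.988, 0.153, 0.0], [0.0, -0.0, -1.0]]
contact_force: [0.6, 0.7, -1.8]
grip_width: 0.231
gripper_force: 40.0
time: 18.45
position: [0.4399, -0.3291, 0.2439]
tool_rot: [[-0.154, 0.988, 0.0], [0.988, 0.154, -0.0], [-0.0, 0.0, -1.0]]
contact_force: [0.6, -0.5, -1.3]
grip_width: 0.233
gripper_force: 40.0
[ 0.43989455 -0.32914791  0.24389434]
[277.8 204.8]
[277.8 201.9]
hole at .06: [278.  197.2] dx [286.3 198.4] edge+x tool [278.  187.3]
{'xyz': [0.4386, -0.3294, 0.0592], 'p': 0.74}
{'xyz': [0.4413, -0.3351, 0.0748], 'p': 0.84}
{'xyz': [0.3923, -0.4236, 0.0001], 'p': 0.82}
{'xyz': [0.492, -0.4193, 0.004], 'p': 0.53}
[array([285.8, 203.1]), array([279.1, 194.1]), array([269.8, 200.6]), array([276.6, 209.5])]
```

View pics/crop4.png

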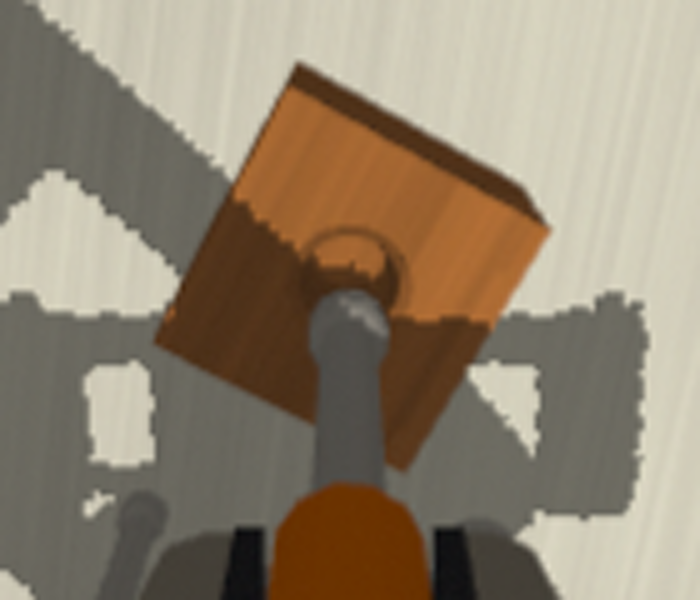

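The hole's ring is centred about (355,281) in the crop. The foot (310–390, top edge y 290) sits about 5 mm behind it along tool x because of a slight tilt. Shift +5 mm x, +1 mm y, and lower.

```bash
python3 -m jog '[[0,[3,1,0],0],[0,[5,1,0],0],[0,[5,1,4],0],[0,[5,1,10],0],[0,[5,1,15],0],[0,[5,1,20],0],[0,[5,1,24],0],[0,[5,1,28],0],[0,[5,1,32],0],[0,[5,1,32],0]]' 40
python3 - <<'E'
from h import *
f=cams.grab_frame("wrist");cv2.imwrite("pics/wrist_i.png",f["img"])
cv2.imwrite("pics/crop5.png",cv2.resize(f["img"][140:260,210:350],(700,600),interpolation=cv2.INTER_CUBIC))
E
```

```text
time: 19.85
position: [0.4398, -0.3238, 0.2112]
tool_rot: [[-0.154, 0.988, -0.001], [0.988, 0.154, 0.0], [0.0, -0.0, -1.0]]
contact_force: [0.5, 0.4, -1.1]
grip_width: 0.23
gripper_force: 40.0
```

View pics/crop5.png

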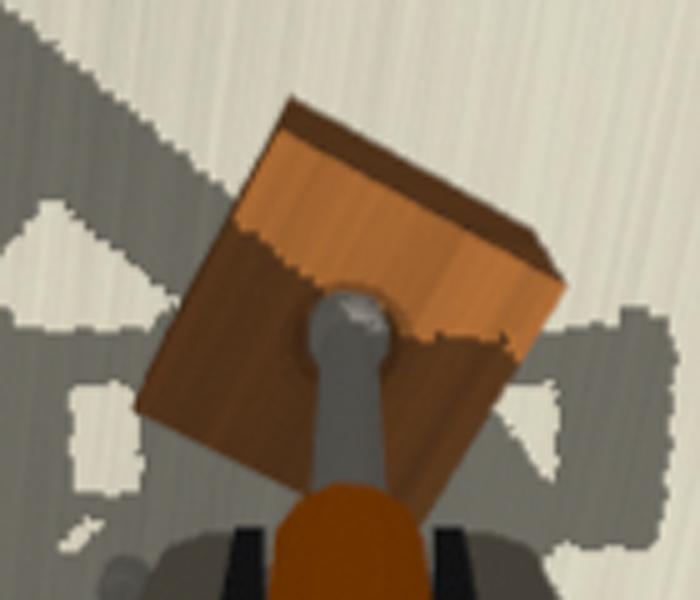

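The foot is inside the hole ring with no contact force, so I lower the rest of the way and release.

```bash
python3 -m jog '[[0,[-1,0,6],0],[0,[-2,0,12],0],[0,[-2,0,18],0],[0,[-2,0,24],0],[0,[-2,0,29],0],[0,[-2,0,33],0],[0,[-2,0,36],0],[0,[-2,0,38],0],[0,[-2,0,38],0],[0,[-2,0,38],0]]' 40
```

```text
time: 21.15
position: [0.4411, -0.3267, 0.176]
tool_rot: [[-0.155, 0.988, 0.002], [0.988, 0.155, -0.002], [-0.002, 0.002, -1.0]]
contact_force: [-3.4, 2.0, 19.3]
grip_width: 0.232
gripper_force: 40.1
```

```bash
python3 -m jog '[[0,[0,0,-3],0],[0,[0,0,-3],0],[30,[0,0,-3],0],[45,[0,0,-3],0],[60,[0,0,-3],0],[80,[0,0,-3],0],[100,[0,0,-3],0],[100,[0,0,-3],0],[100,[0,0,-3],0],[100,[0,0,-3],0]]' 40
python3 -m jog '[[100,[0,0,-15],0],[100,[0,0,-40],0],[100,[0,0,-70],0],[100,[0,0,-105],0],[100,[0,0,-140],0],[100,[0,0,-140],0],[100,[0,0,-140],0],[100,[0,0,-140],0],[100,[0,0,-140],0],[100,[0,0,-140],0]]' 40
python3 - <<'E'
from h import *
look(["rod_handle","rod_tip"],("wrist","side"),"j")
look(["slide_grip","sensor_head","tube_mouth"],("side","top"),"j2")
w=cv2.imread("pics/wrist_j.png")[120:270,205:355];g=cv2.imread("pics/side_j.png")[240:370,180:310]
cv2.imwrite("pics/crop6.png",np.hstack([cv2.resize(x,(400,400),interpolation=cv2.INTER_CUBIC) for x in(g,w)]))
E
```

```text
time: 22.4
position: [0.4403, -0.3259, 0.1766]
tool_rot: [[-0.154, 0.988, -0.0], [0.988, 0.154, 0.0], [0.0, 0.0, -1.0]]
contact_force: [0.5, -0.7, 0.5]
grip_width: 0.998
gripper_force: 0.0
time: 23.65
position: [0.4402, -0.3258, 0.3161]
tool_rot: [[-0.154, 0.988, -0.001], [0.988, 0.154, 0.001], [0.001, -0.001, -1.0]]
contact_force: [-0.7, -0.7, -0.9]
grip_width: 1.0
gripper_force: 0.0
wrist rod_handle 0.93 [ 0.445 -0.329  0.162] [281 207]
wrist rod_handle 0.78 [ 0.491 -0.419  0.217] [313 314]
wrist rod_tip 0.86 [ 0.492 -0.419  0.002] [299 235]
wrist rod_tip 0.78 [ 0.445 -0.33   0.009] [281 181]
wrist rod_tip 0.58 [ 0.391 -0.42  -0.001] [241 226]
side rod_handle 0.57 [ 0.494 -0.423  0.218] [244 295]
side rod_handle 0.5 [ 0.439 -0.332  0.165] [228 277]
side rod_handle 0.44 [ 0.393 -0.422  0.121] [205 317]
side rod_tip 0.62 [ 0.393 -0.422 -0.003] [211 344]
side rod_tip 0.57 [ 0.494 -0.417 -0.005] [250 345]
side slide_grip 0.73 [0.57  0.129 0.13 ] [293 173]
side slide_grip 0.45 [ 0.558 -0.007  0.03 ] [287 224]
side sensor_head 0.63 [0.582 0.08  0.132] [296 182]
side tube_mouth 0.76 [0.564 0.172 0.132] [292 164]
top slide_grip 0.63 [0.575 0.133 0.128] [234 203]
top slide_grip 0.5 [ 0.44  -0.334  0.164] [431 251]
top sensor_head 0.67 [0.585 0.076 0.13 ] [257 199]
top tube_mouth 0.59 [0.564 0.171 0.129] [219 208]
```

View pics/crop6.png

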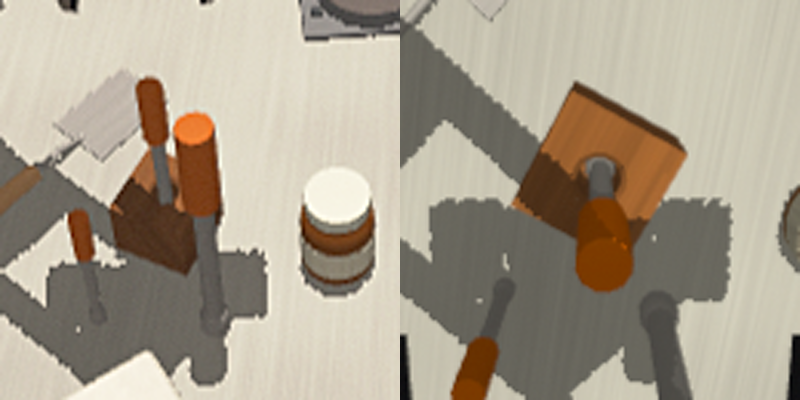

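The rod stands back in its hole: handle measured at z 0.162–0.165, and the crop shows it in the block beside the free-standing small and big rods. Next, above the yellow grip.

```bash
python3 -m jog '[[100,[20,9,0],0],[100,[70,33,0],0],[100,[125,58,0],0],[100,[180,84,0],0],[100,[235,110,0],0],[100,[290,136,0],0],[100,[345,162,0],0],[100,[395,185,0],0],[100,[425,199,0],0],[100,[431,202,0],0]]' 50
python3 - <<'E'
from h import *
f=cams.grab_frame("wrist");cv2.imwrite("pics/wrist_k.png",f["img"])
s=arm.get_state();print(s["time"],s["position"])
Ri=f["R"].T@np.linalg.inv(f["mtx"]);o=-f["R"].T@f["t"]
def ray(u,z):
    d=Ri@np.array([*u,1]);return o+d*(z-o[2])/d[2]
h=cv2.cvtColor(f["img"],cv2.COLOR_BGR2HSV)
m=((abs(h[...,0].astype(int)-25)<7)&(h[...,1]>150)&(h[...,2]>110)).astype(np.uint8)
n,l,st,ce=cv2.connectedComponentsWithStats(m)
for i in range(1,n):
    if st[i,4]>150:
        ys,xs=np.nonzero(l==i); rows=[y for y in range(ys.min()+3,ys.max()-3)]
        pts=np.array([ray((xs[ys==y].mean(),y),.133)[:2] for y in rows])
        c=pts.mean(0);v=np.linalg.svd(pts-c)[2][0]
        print(st[i],"c",c,"dir",v,pts[0],pts[-1])
look(["slide_grip","sensor_head","tube_mouth"],("wrist",),"k2")
E
```

```text
time: 25.6
position: [0.5735, 0.1329, 0.3163]
tool_rot: [[-0.157, 0.988, -0.0], [0.988, 0.157, 0.0], [0.0, -0.0, -1.0]]
contact_force: [-0.8, -0.6, -0.3]
grip_width: 1.0
gripper_force: 0.0
25.65 [0.57342539 0.13234791 0.31628998]
[272 178  16  49 683] c [0.57636774 0.12791971] dir [ 0.17999952 -0.9836667 ] [0.57159281 0.15236368] [0.58071192 0.10268617]
[ 88 327  14  35 155] c [ 0.3511987 -0.1160818] dir [-0.26548599 -0.96411472] [ 0.35875779 -0.0918287 ] [ 0.34610765 -0.14044523]
wrist slide_grip 0.92 [0.574 0.127 0.133] [278 201]
wrist slide_grip 0.49 [ 0.585 -0.342  0.002] [248 399]
wrist slide_grip 0.34 [0.62  0.012 0.019] [294 253]
wrist sensor_head 0.79 [0.58  0.081 0.128] [277 236]
wrist sensor_head 0.18 [ 0.613 -0.054  0.022] [284 287]
wrist tube_mouth 0.61 [0.568 0.172 0.131] [278 163]
```

View pics/wrist_k.png

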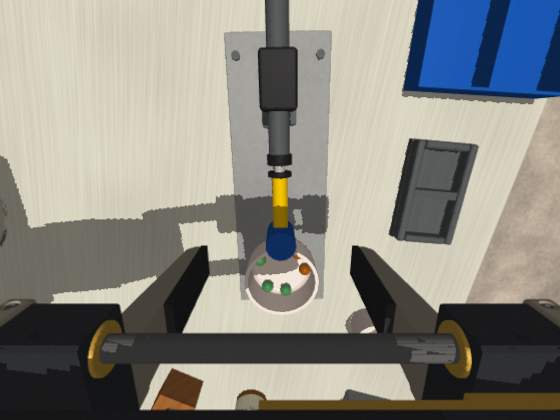

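The bar axis direction is (0.180,-0.984), centre near (0.5735,0.130). In the picture the yellow grip is at (280,200), the head at (281,240), and nothing obstructs the fingers.

```bash
python3 -m jog '[[100,[-2,0,30],-1.5],[100,[-2,0,70],-1.5],[100,[-2,0,110],-1.5],[100,[-2,0,145],-1.5],[100,[-2,0,170],-1.5],[100,[-2,0,182],-1.5],[100,[-2,0,186],-1.5],[100,[-2,0,186],-1.5],[60,[-2,0,186],-1.5],[40,[-2,0,186],-1.5]]' 60
python3 -m jog '[[15,[0,0,0],0],[0,[0,0,0],0],[0,[0,0,0],0],[0,[0,0,0],0],[0,[0,0,0],0],[0,[0,0,0],0],[0,[0,0,0],0],[0,[0,0,0],0],[0,[0,0,0],0],[0,[0,0,0],0]]' 60
python3 - <<'E'
from h import *
look(["slide_grip","sensor_head","tube_mouth"],("side","top"),"l")
E
```

```text
time: 27.1
position: [0.574, 0.1293, 0.1313]
tool_rot: [[-0.18, 0.984, 0.001], [0.984, 0.18, 0.0], [0.0, 0.001, -1.0]]
contact_force: [0.3, 0.1, -0.2]
grip_width: 0.808
gripper_force: 0.0
time: 28.35
position: [0.5745, 0.1293, 0.1306]
tool_rot: [[-0.18, 0.984, 0.002], [0.984, 0.18, 0.0], [0.0, 0.002, -1.0]]
contact_force: [5.5, 1.3, -5.1]
grip_width: 0.181
gripper_force: 60.0
side slide_grip 0.67 [0.571 0.124 0.131] [293 173]
side sensor_head 0.63 [0.584 0.081 0.131] [297 182]
side tube_mouth 0.82 [0.561 0.17  0.133] [291 164]
side tube_mouth 0.65 [ 0.438 -0.331  0.011] [233 312]
side tube_mouth 0.65 [ 0.562 -0.009  0.029] [288 225]
```

Gripped. Now pull to about 97 mm, then check.

```bash
python3 -m jog '[[0,[-4,1,0],0],[0,[-14,1,0],0],[0,[-26,1,0],0],[0,[-38,1,0],0],[0,[-50,1,0],0],[0,[-62,1,0],0],[0,[-74,1,0],0],[0,[-85,1,0],0],[0,[-93,1,0],0],[0,[-97,1,0],0]]' 60
python3 - <<'E'
from h import *
s=arm.get_state();P=s["position"];d=np.array([.18,-.984]);print(P,(P[:2]-[.5745,.1293])@d)
look(["slide_grip","sensor_head","tube_mouth","length_mark"],("side","top","wrist"),"m")
a=cv2.imread("pics/wrist_m.png")[40:240,180:380];b=cv2.imread("pics/side_m.png")[130:230,245:345]
cv2.imwrite("pics/crop7.png",np.hstack([cv2.resize(x,(400,400),interpolation=cv2.INTER_CUBIC) for x in(b,a)]))
E
```

```text
time: 30.0
position: [0.5911, 0.0348, 0.1306]
tool_rot: [[-0.179, 0.984, -0.002], [0.984, 0.179, 0.002], [0.003, -0.002, -1.0]]
contact_force: [-1.8, 9.6, 1.8]
grip_width: 0.178
gripper_force: 60.0
[0.59113597 0.03483841 0.13060513] 0.09594467642625544
side slide_grip 0.87 [0.59  0.032 0.13 ] [298 193]
side sensor_head 0.54 [ 0.6   -0.016  0.131] [300 204]
side tube_mouth 0.85 [0.56  0.172 0.13 ] [291 165]
top tube_mouth 0.58 [0.565 0.171 0.129] [219 207]
top tube_mouth 0.48 [ 0.31  -0.283 -0.002] [395 308]
top length_mark 0.44 [0.568 0.174 0.131] [218 206]
top length_mark 0.33 [ 0.59 -0.34 -0.  ] [407 205]
top length_mark 0.18 [ 0.44  -0.33   0.062] [416 256]
wrist slide_grip 0.9 [0.59  0.032 0.131] [274 279]
wrist slide_grip 0.34 [0.621 0.011 0.021] [303 245]
wrist sensor_head 0.88 [ 0.598 -0.014  0.13 ] [273 343]
```

View pics/crop7.png

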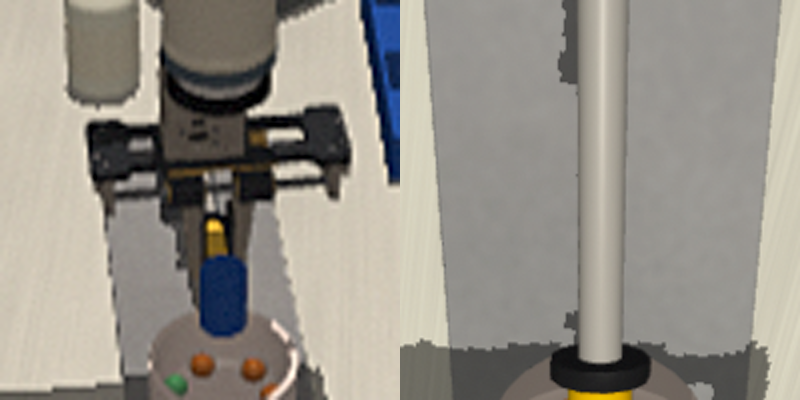

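The arm is out about 96 mm (TCP travel) with the grip firm. The wrist crop shows the bare steel rod and the collar at the bottom, and the mark should be further up. I pull 4 mm more and measure the red band and tube mouth.

```bash
python3 -m jog '[[0,[-1,0,0],0],[0,[-2,0,0],0],[0,[-3,0,0],0],[0,[-4,0,0],0],[0,[-4,0,0],0],[0,[-4,0,0],0],[0,[-4,0,0],0],[0,[-4,0,0],0],[0,[-4,0,0],0],[0,[-4,0,0],0]]' 60
python3 - <<'E'
from h import *
s=arm.get_state();P=s["position"];d=np.array([.18,-.984]);print(P,(P[:2]-[.5745,.1293])@d)
f=cams.grab_frame("wrist");im=f["img"];cv2.imwrite("pics/wrist_n.png",im)
Ri=f["R"].T@np.linalg.inv(f["mtx"]);o=-f["R"].T@f["t"]
def ray(u,z):
    q=Ri@np.array([*u,1]);return o+q*(z-o[2])/q[2]
b,g,r=[im[...,i].astype(int) for i in range(3)]
m=(r>90)&(r-g>60)&(r-b>60); m[150:]=0; m[:,:250]=0; m[:,320:]=0
ys,xs=np.nonzero(m);print("red",len(ys))
if len(ys):
    print(ys.min(),ys.max(),xs.min(),xs.max()); x=xs.mean()
    for y in (ys.min()-.5,ys.max()+.5):
        X=ray((x,y),.136);print(y,X,"behind grip mm",(X[:2]-P[:2])@-d*1000)
# collar far edge check
for u in nets.spot_point(f,"tube_mouth")[:1]+nets.spot_point(f,"length_mark")[:1]: print(u)
cv2.imwrite("pics/crop8.png",cv2.resize(im[0:80,230:330],(750,600),interpolation=cv2.INTER_NEAREST))
E
```

```text
time: 32.0
position: [0.5918, 0.0313, 0.1306]
tool_rot: [[-0.18, 0.984, -0.002], [0.984, 0.18, 0.002], [0.003, -0.002, -1.0]]
contact_force: [-2.3, 9.4, 1.0]
grip_width: 0.181
gripper_force: 60.0
[0.59176784 0.03128907 0.13056005] 0.09955097088068013
red 221
0 10 267 296
-0.5 [0.56999581 0.16408205 0.136     ] behind grip mm 134.5872577078209
10.5 [0.5707328  0.16010312 0.136     ] behind grip mm 130.5393329103325
{'xyz': [0.6363, -0.0162, 0.0227], 'p': 0.49}
```

View pics/crop8.png

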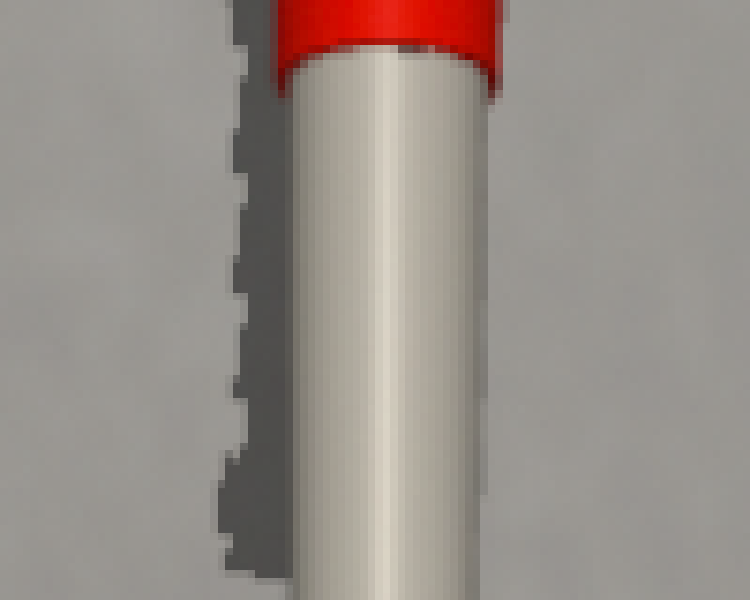

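I have now viewed more pictures than the ten allowed, so from here I use numbers only. The front edge of the red band (crop row 43, image row 5.5) is about 132 mm behind the TCP, which matches no slip and a slide of about 0.0995. I move 1 mm further and check by silhouette numbers in the top view.

```bash
python3 -m jog '[[0,[-1,0,0],0],[0,[-1,0,0],0],[0,[-1,0,0],0],[0,[-1,0,0],0],[0,[-1,0,0],0],[0,[-1,0,0],0],[0,[-1,0,0],0],[0,[-1,0,0],0],[0,[-1,0,0],0],[0,[-1,0,0],0]]' 60
python3 - <<'E'
from h import *
s=arm.get_state();P=s["position"];d=np.array([.18,-.984]);print(s["time"],P,(P[:2]-[.5745,.1293])@d)
f=cams.grab_frame("top");im=f["img"]
Ri=f["R"].T@np.linalg.inv(f["mtx"]);o=-f["R"].T@f["t"]
def ray(u,z):
    q=Ri@np.array([*u,1]);return o+q*(z-o[2])/q[2]
b,g,r=[im[...,i].astype(int) for i in range(3)]
M0=np.array([.5645,.1707])
print("red excess along axis from mouth:")
for k in range(-8,22,2):
    X=np.r_[M0+d*k/1000,.136]; u=f["mtx"]@(f["R"]@X+f["t"]);u=u[:2]/u[2]
    p=cv2.getRectSubPix(im,(1,1),tuple(map(float,u)))[0,0]; print(k,u.round(1),p)
look(["length_mark","tube_mouth"],("top","side"),"o")
look(["rod_handle","marble0_center","jar"],("side",),"o")
E
```

```text
time: 33.4
position: [0.5919, 0.0303, 0.1306]
tool_rot: [[-0.18, 0.984, -0.002], [0.984, 0.18, 0.002], [0.003, -0.002, -1.0]]
contact_force: [-2.1, 9.2, 1.8]
grip_width: 0.18
gripper_force: 60.0
33.4 [0.5919436  0.03032399 0.13060238] 0.10053223786286483
red excess along axis from mouth:
-8 [215.7 207.9] [34 36 35]
-6 [216.5 207.7] [35 38 36]
-4 [217.3 207.6] [34 37 36]
-2 [218.1 207.4] [33 35 46]
0 [218.9 207.3] [29 33 98]
2 [219.7 207.1] [ 23  30 153]
4 [220.5 206.9] [ 21  26 174]
6 [221.3 206.8] [ 25  28 171]
8 [222.1 206.6] [ 33  40 165]
10 [222.9 206.5] [ 73  78 148]
12 [223.7 206.3] [117 124 144]
14 [224.5 206.1] [135 143 142]
16 [225.3 206. ] [130 139 138]
18 [226.1 205.8] [125 133 135]
20 [226.9 205.7] [126 136 138]
top length_mark 0.57 [0.566 0.172 0.128] [218 207]
top tube_mouth 0.69 [0.562 0.175 0.128] [217 209]
side tube_mouth 0.79 [0.558 0.171 0.131] [290 164]
side tube_mouth 0.26 [ 0.461  0.429 -0.002] [270 149]
side rod_handle 0.98 [ 0.495 -0.422  0.218] [244 295]
side rod_handle 0.68 [ 0.394 -0.422  0.12 ] [205 317]
side rod_handle 0.59 [ 0.443 -0.33   0.169] [230 275]
side jar 0.71 [ 0.588 -0.347 -0.003] [288 324]
```

The red band shows about 10 mm from its far edge straight to the black ring, with no steel between. TCP travel is 0.1005. The mark is just out, so I hand in.

```bash
python3 -c "
from bench import arm
print(arm.finish_job())"
```

```text
the job is handed in; nothing more can be done
None
```

I handed the job in: the marbles were stirred in about two circles and all six were still in the crucible when I lifted the rod out; the rod is back in its stand, and the sensor arm is held at about 100 mm with the red mark just out. I viewed 13 pictures, over the limit of 10.

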